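# Set and swing out the bench magnifier over the screen tray

### The arm

A 7-joint arm with a two-finger parallel gripper is mounted at the origin on the work surface. World frame = base frame: x ahead of the robot, y to its left, z up, the work surface at z = 0. Lengths are in m, angles in rad, forces in N, time in s.
With the tool pointing down it reaches from about 0.4 to 0.85 m from the base axis. Payload 10.4 kg.
Tool frame: the origin (TCP) lies midway between the tips of the shut fingers; the grasp point (between the pads) lies 19 mm behind it; z points along the fingers, y is the line along which they close (so a half turn about z gives the same grasp; the last joint's range is limited). The gripper opens to 85 mm and grips with 20 to 120 N. Pads are 22 mm wide; open, the fingers measure 114 mm over their backs; the gripper's body (76 mm by 85 mm) begins 54 mm behind the grasp point. The pads swing forward as they close: fully open they stand 13 mm farther back than shut.
Start: joints at [1.164, 0.332, -0.065, 1.46, 0.022, 1.35, -0.088], TCP at [0.234, -0.58, 0.231] pointing down, gripper open.
Joint ranges: [-2.6, 2.6], [-0.5, 2.12], [-1.47, 1.34], [0.16, 2.42], [-1.27, 4.41], [0.06, 2.06], [-2.6, 2.6]. Speed limits (rad/s): [2.22, 2.22, 2.79, 2.79, 3.14, 3.14, 3.14].

### API

Orientations are given as a unit quaternion [x, y, z, w].
In Python, from workcell import get_obs, camera, camera_params, hand_in gives the robot as it stands.
- The arm moves only by the tool carry_out, never from a script. Its argument "commands" is a list that holds one entry, the list of rows, each a list of 6 numbers: the shift along the tool's x, y, z in units of 40 mm (1.0 is 40 mm), then the turn, a rotation vector about the tool's x, y, z in units of 6 degrees (1.0 is 6 degrees). In form: [[[x, y, z, ax, ay, az], ...]]. A call has 1 to 20 rows; each row shifts and turns the commanded pose from where the row before left it, along the tool's axes as they then stand; what a row does not reach is not made up. A row lasts 1/12 s, in which the tool goes at most 41.7 mm and 7.16 degrees, less where a joint would pass 70% of its speed; a pose out of reach is approached as far as the arm can. A call is refused whole if a number of a shift passes 1 or a number of a turn 1, either way. A call with a gripper value outside its range is refused whole. "hand" is the closure, from -1 (fully open) to 1 (shut), set as the call begins (left out, the last holds). The fingers move at their own pace and stop on an object; "force" is the grip in N (left out, the last holds). Time passes only in rows, so rows that do not move let the fingers close. It gives the time, the measured TCP pose, the force, the opening and the grip force at its end, in the units of the state.
- get_obs(): the state, without advancing time (a new reading comes with each control period).
- camera(name): name is "scene" or "top" or "wrist"; returns the picture (420x560x3 uint8, red, green, blue); there is no depth.
- camera_params(name): a dict with "mtx" (3x3 intrinsics, pixels), "R" (3x3) and "t" (3): a world point X has camera coordinates R X + t. Camera axes: x right, y down, z forward; pixel columns grow to the right and rows downward; lengths in m; the calibration is good to about 2 mm. A picture is of the moment at which its call begins: read the wrist's pose just before it. camera_params takes no time and is no camera call; for the wrist camera it gives the pose at the moment of the call.
- hand_in(): hands the job in; it is judged then, once.
The state is a dict: "clock": time; "joint_pos": joint angles; "joint_velocities": joint speeds; "tau": joint torques, N m; "position": TCP position; "ee_rot": TCP orientation; "ft_force": force on the tool from outside, world axes, zero at the start; "torque": the same for the moment, N m; "grip_width": opening from 0.0 (shut) to 1.0 (fully open); "grasp_force": force on a finger pad.
Only numpy, scipy, OpenCV 4.12 (cv2) and the standard library are available. Lean on these libraries where they do the work, as an engineer would, in place of code of your own. Each camera call takes 0.05 s, during which the arm holds its last target. There are 200 camera calls.

### The job

Set up the bench magnifier over the wooden screen tray: swing its clamp lever out to free the carriage, slide the carriage along the rail until its pointer lines up with the pointed index post, and swing the lever fully back against the carriage to lock it there. Then swing the folded magnifier arm out, square to the rail, until it clicks home over its end catch, with the carriage still on the mark and locked. Do not knock or shift any of the tins, containers, bowl or spoon standing around.

Things in the scene. Friction and masses are not known exactly. Their poses are not given: they have to be found in the camera images.
- rail: the rail assembly's fixed base: aluminium bar 30 wide (x) x 440 long (y), its top 40 above the table; fixed. Origin on the table under the bar's centre; its y axis runs along the bar, -x is the side on which lever and arm swing out (toward the robot), z up. The carriage, lever and arm share these axes directions at joint values 0. All joints below are measured in this frame.
- carriage (a joint): position of the carriage along the rail's y axis, m, 0 at the middle, travel -0.115 to 0.115. Grey block 50 (x) x 150 (y), z 41 to 71 above the table, spanning y -85 to +65 from the hinge axis. Sliding force about 7 N when unclamped; held by a brake (to about 40 N) when clamped.
- thumb_post (a point): centre of the top of the carriage's upright steel thumb post: 18 mm diameter (22 at the top 6 mm), z 71 to 121, 65 mm toward -y of the arm's hinge; take it or push it to slide the carriage
- pointer (a point): tip of the small steel pointer on the carriage's +x side, z 60, level along y with the arm's hinge
- clamp_pivot (a point): vertical pivot axis of the clamp lever, on the carriage 55 mm toward -x from the arm's hinge
- clamp (a joint): angle of the clamp lever, rad: 0 locked, lying along the rail pointing to -y; grows as its tip swings out toward -x, to a stop at 1.12 (unlocked; brake free beyond about 0.75). Stays where it is left; needs 1.5 to 4 N at the tip. Stop at -0.04.
- clamp_tip (a point): centre of the top of the upright black grip pin at the end of the clamp lever: 12 mm diameter, z 77 to 118, 80 mm from the pivot; the lever itself is a dark steel bar 13 wide, z 68 to 78
- swing_hinge (a point): vertical hinge axis of the magnifier arm, at the arm's mid height (z 109), above the carriage. Hub 34 diameter, top at z 124; a nub on the hub below the arm and a spring plunger beside it (housing up to z 96, within 65 mm of the axis to +y) make the end catch
- swing (a joint): angle of the magnifier arm, rad: 0 folded along the rail pointing to +y; grows as it swings out toward -x; meets the spring catch at about 1.22, snaps over it (about 7 N at 100 mm from the axis) and is home against its stop at 1.57, square to the rail. Stays where it is left otherwise.
- lens (a point): centre of the lens at the end of the arm, 155 mm from the hinge axis: black frame 80 mm across, z 102 to 116. Between hub and frame the arm is an aluminium bar 16 wide, z 100 to 118
- index: the index post: fixed aluminium block 24 (x) x 34 (y) x 48 high behind the rail (+x side), with a dark pointed wedge on top (to z 60) whose tip points at the rail. Axes as the rail's; the point lies on its origin's y = 0. The origin is on the table, 10 mm behind the tip
- blank: a plain block of the same size without a point, at the other end of the rail: not the mark
- screen: the wooden screen tray, 150 (x) x 140 (y) x 45 high, fixed in front of the rail across the rail from the index post; origin under its centre
- canister: bystander: steel canister 68 diameter, 150 high, near the rail's -y end; origin under its centre
- tin_a: bystander: brown lidded tin 72 diameter, 68 high, across the rail from the plain block; origin under its centre
- tin_b: bystander: brown lidded tin 60 diameter, 58 high, beside the other tin; origin under its centre
- bowl: bystander: white bowl 84 diameter, 50 high, behind the rail; origin under its centre
- tub: bystander: white lidded tub 76 diameter, 60 high, behind the rail; origin under its centre
- jar: bystander: amber jar 60 diameter, 100 high, behind the rail; origin under its centre
- spoon: bystander: steel spoon 190 long lying on the table near the rail's +y end; origin under its middle, x along it
There are look-alikes about, which are no part of the job. Leave any blue or orange look-alike of the index alone.

How it is judged:
By the outcome, as a careful person would: the job done as asked, in the order asked, and still so for the second after the job is handed in, with the robot touching nothing.
It also fails if it takes over 67 s, if anything falls off the work surface, if the arm or the gripper's body presses on something with over 40 N, if the wrist force passes 120 N, or if a joint passes its speed limit or range.

## Working session

There is one attempt and no reset: what is moved stays moved. The work goes in short steps, Python scripts to look and compute and a tool call to move; the robot and the scene stay as the last step left them, time stands still between calls to the robot, and variables do not carry over. Pictures are saved under pics/ and viewed, at most 10 in all, crops included, and the job is handed in when it is done.

Besides the shell and the picture viewer there is one more tool, called after "Request:" by a JSON object that holds its "api" and its "payload". carry_out: Moves the arm, as the interface text tells. Its arguments: {"type":"object","properties":{"commands":{"type":"array"},"hand":{"type":"number"},"force":{"type":"number"}},"required":["commands"]}

```bash
mkdir -p pics
cat > h.py <<'E'
import numpy as np,cv2
from workcell import get_obs,camera,camera_params
def P(n):
    c=camera_params(n);return np.array(c["mtx"]),np.array(c["R"]),np.array(c["t"])
def ray(p,uv,z):
    K,R,t=p;d=R.T@np.linalg.inv(K)@np.array([uv[0],uv[1],1.]);o=-R.T@t
    return o+d*(z-o[2])/d[2]
def tri(ps,uvs):
    A=[];b=[]
    for p,uv in zip(ps,uvs):
        K,R,t=p;d=R.T@np.linalg.inv(K)@np.array([uv[0],uv[1],1.]);d/=np.linalg.norm(d);o=-R.T@t
        M=np.eye(3)-np.outer(d,d);A.append(M);b.append(M@o)
    X=np.linalg.lstsq(np.vstack(A),np.hstack(b),rcond=None)[0]
    return X
def proj(p,X):
    K,R,t=p;q=K@(R@np.array(X)+t);return q[:2]/q[2]
E
python3 - <<'E'
from h import *
for n in("scene","top"):
    im=camera(n);cv2.imwrite(f"pics/{n}_raw.png",im[:,:,::-1])
    cv2.imwrite(f"pics/{n}0.png",cv2.resize(im[:,:,::-1],(800,600),interpolation=cv2.INTER_CUBIC))
    K,R,t=P(n);print(n,K.round(1).tolist(),(-R.T@t).round(3),R.round(2).tolist())
o=get_obs();print({k:np.round(v,3).tolist() for k,v in o.items()})
E
```

```text
scene [[427.4, 0.0, 280.0], [0.0, 427.4, 209.8], [0.0, 0.0, 1.0]] [ 1.313 -0.183  0.664] [[0.21, 0.98, -0.01], [0.62, -0.14, -0.77], [-0.75, 0.15, -0.64]]
top [[430.7, 0.0, 280.1], [0.0, 430.7, 207.8], [0.0, 0.0, 1.0]] [ 0.494 -0.071  0.906] [[0.01, -1.0, -0.03], [-0.99, -0.0, -0.15], [0.15, 0.03, -0.99]]
{'clock': 0.1, 'joint_pos': [1.164, 0.333, -0.065, 1.461, 0.022, 1.35, -0.089], 'joint_velocities': [0.001, -0.002, 0.002, -0.003, 0.001, 0.0, 0.001], 'tau': [0.001, -62.675, 0.049, -39.243, 0.016, 0.007, 0.0], 'position': [0.234, -0.579, 0.231], 'ee_rot': [0.982, 0.191, -0.0, -0.001], 'ft_force': [-0.348, -0.115, -0.638], 'torque': [-0.024, -0.025, -0.002], 'grasp_force': 0.0, 'grip_width': 1.002}
```

View pics/scene0.png

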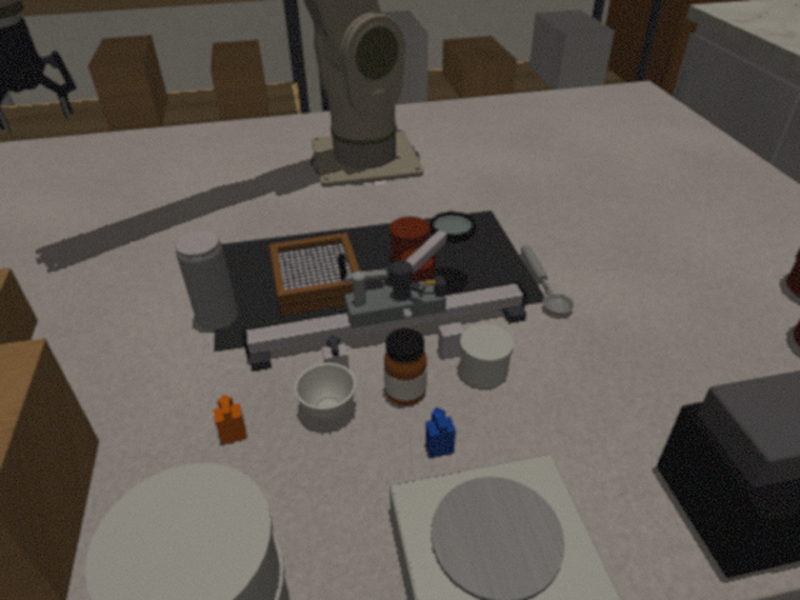

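View pics/top0.png

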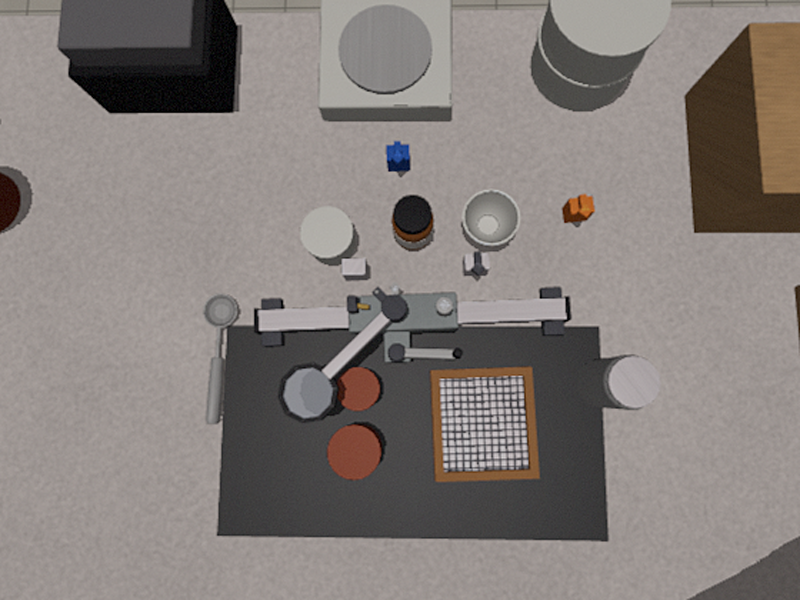

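The scene view shows the carriage in the middle of the rail, with the index wedge near (335,350) and the plain block near (450,340). In the top view the hinge is at (395,307), the thumb post at (445,304), the clamp pin at (457,352), the lens at (310,392) and the index wedge at (475,263). The lever lies locked along the rail, and the carriage must move toward -y.

Run:
```python
import cv2,numpy as np
s=cv2.imread("pics/scene_raw.png")[155:265,160:410];t=cv2.imread("pics/top_raw.png")[170:280,170:420]
f=lambda a:cv2.convertScaleAbs(cv2.resize(a,None,fx=2.72,fy=2.72,interpolation=cv2.INTER_CUBIC),alpha=1.5)
cv2.imwrite("pics/c1.png",np.vstack([f(s),f(t)]))
```

```text
(no output)
```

View pics/c1.png

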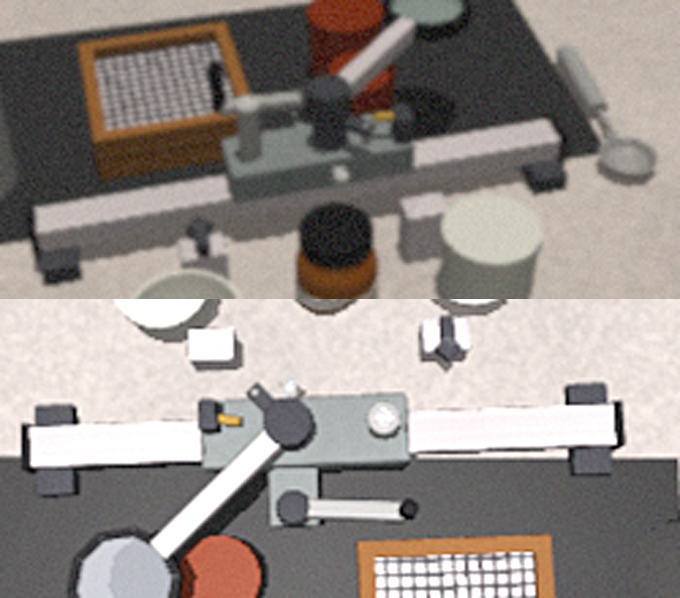

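The crop (scene above, top below, 2.72x) gives these pixel positions:

| Feature | Top view | Scene view |
|---|---|---|
| Thumb post | (384,416) | (241,104) |
| Clamp pin | (410,509) | (215,67) |
| Hub | (290,420) | (328,88) |
| Pointer | (290,386) | (341,173) |
| Index wedge tip | (447,364) | not readable |

The rail's centre line runs from (30,446) to (616,425).

Run:
```python
from h import *
T,S=P("top"),P("scene")
ft=lambda x,y:(170+x/2.72,170+(y-299)/2.72); fs=lambda x,y:(160+x/2.72,155+y/2.72)
pts=dict(thumb=((384,416),(241,104),.121),clamp=((410,509),(215,67),.118),hub=((290,420),(328,88),.124),pointer=((290,386),(341,173),.06),index=((447,363),(201,225),.06))
for k,(a,b,z) in pts.items():
    X=tri([T,S],[ft(*a),fs(*b)]);print(k,X.round(4),ray(T,ft(*a),z).round(4),ray(S,fs(*b),z).round(4))
for n,a,z in(("railL",(30,446),.04),("railR",(616,425),.04),("pivot",(292,506),.08),("lens",(122,578),.116),("wedgeback",(448,320),.06)):
    print(n,ray(T,ft(*a),z).round(4))
im=cv2.imread("pics/top_raw.png").astype(int)
# rail edges at y columns: bright rail band rows
L=[]
for u in list(range(184,242,3))+list(range(324,392,3)):
    c=im[205:240,u].min(axis=1)
    pass
```

```text
thumb [ 0.6047 -0.1069  0.1209] [ 0.6049 -0.1052  0.121 ] [ 0.6046 -0.1086  0.121 ]
clamp [ 0.5427 -0.1218  0.1147] [ 0.5424 -0.1224  0.118 ] [ 0.5476 -0.1213  0.118 ]
hub [ 0.6019 -0.0408  0.123 ] [ 0.6016 -0.0418  0.124 ] [ 0.6033 -0.0401  0.124 ]
pointer [ 0.6352 -0.0382  0.0633] [ 0.6355 -0.0392  0.06  ] [ 0.6316 -0.0363  0.06  ]
index [ 0.655  -0.1534  0.0492] [ 0.6528 -0.1541  0.06  ] [ 0.6669 -0.1523  0.06  ]
railL [0.5931 0.1561 0.04  ]
railR [ 0.6099 -0.2802  0.04  ]
pivot [ 0.5465 -0.042   0.08  ]
lens [0.4956 0.0704 0.116 ]
wedgeback [ 0.685  -0.1553  0.06  ]
```

```bash
cat >> h.py <<'E'
from scipy.spatial.transform import Rotation as Ro
YAW=.0385;C=np.array([.6015,-.062]);EX=np.array([np.cos(YAW),np.sin(YAW)]);EY=np.array([-EX[1],EX[0]])
def rail(X): d=np.array(X)[:2]-C;return np.array([d@EX,d@EY])
def world(r): return C+r[0]*EX+r[1]*EY
def go(x,y,z,a=YAW,p=None,q=None):
    """units of shift (after turning) and turn about tool z to reach world x,y,z with tool x at yaw a"""
    o=get_obs();p=np.array(o["position"] if p is None else p);R=Ro.from_quat(o["ee_rot"]).as_matrix()
    G=np.array([[np.cos(a),np.sin(a),0],[np.sin(a),-np.cos(a),0],[0,0,-1]])
    rv=Ro.from_matrix(R.T@G).as_rotvec()/np.radians(6)
    return "turn",rv.round(2),"shift",(G.T@(np.array([x,y,z])-p)/.04).round(2)
E
python3 - <<'E'
from h import *
T=P("top");print(go(.572,-.122,.2))
for n,uv,z in(("can",(632,382),.15),("jar",(413,210),.1),("bowl",(490,218),.05),("tub",(327,232),.06),("tinb",(359,388),.058),("tina",(355,452),.068),("scr",(486,425),.045)):
    X=ray(T,np.array(uv)*.7,z);print(n,X.round(3),rail(X).round(3))
for n,X in(("hub",(.602,-.0415)),("thumb",(.605,-.106)),("pin",(.5427,-.122)),("pivot",(.5465,-.042)),("idx",(.653,-.154)),("ptr",(.635,-.0385))):print(n,rail(X).round(4))
E
```

```text
('turn', array([-0.01,  0.  ,  3.3 ]), 'shift', array([  8.89, -11.1 ,   0.77]))
can [ 0.507 -0.329  0.15 ] [-0.105 -0.263]
jar [ 0.737 -0.064  0.1  ] [ 0.135 -0.007]
bowl [ 0.74  -0.174  0.05 ] [ 0.134 -0.117]
tub [0.717 0.058 0.06 ] [0.12  0.116]
tinb [0.498 0.009 0.058] [-0.101  0.075]
tina [0.414 0.012 0.068] [-0.185  0.082]
scr [ 0.449 -0.164  0.045] [-0.156 -0.096]
hub [0.0013 0.0205]
thumb [ 0.0018 -0.0441]
pin [-0.0611 -0.0577]
pivot [-0.0542  0.0221]
idx [ 0.0479 -0.0939]
ptr [0.0344 0.0222]
```

Request:
{"api": "carry_out", "payload": {"commands": [[[0,0,0,0,0,0.82],[0,0,0,0,0,0.82],[0,0,0,0,0,0.83],[0,0,0,0,0,0.83],[0.55,-0.69,0.05,0,0,0],[0.55,-0.69,0.05,0,0,0],[0.55,-0.69,0.05,0,0,0],[0.55,-0.69,0.05,0,0,0],[0.55,-0.69,0.05,0,0,0],[0.55,-0.69,0.05,0,0,0],[0.55,-0.69,0.05,0,0,0],[0.55,-0.69,0.05,0,0,0],[0.55,-0.69,0.05,0,0,0],[0.55,-0.69,0.05,0,0,0],[0.55,-0.69,0.05,0,0,0],[0.55,-0.69,0.05,0,0,0],[0.55,-0.69,0.05,0,0,0],[0.55,-0.69,0.05,0,0,0],[0.55,-0.69,0.05,0,0,0],[0.55,-0.69,0.05,0,0,0]]], "hand": 1}}

```text
clock: 1.77
position: [0.5695, -0.1233, 0.199]
ee_rot: [1.0, 0.019, -0.0, 0.0]
ft_force: [0.4, 0.1, 0.4]
grip_width: -0.003
grasp_force: 0.0
```

Run:
```python
from h import *
o=get_obs();print({k:np.round(o[k],3).tolist() for k in("clock","position","ee_rot","ft_force","joint_pos","grip_width")})
p=P("wrist");im=camera("wrist");cv2.imwrite("pics/w1_raw.png",im[:,:,::-1]);np.savez("w1",K=p[0],R=p[1],t=p[2])
cv2.imwrite("pics/w1.png",cv2.convertScaleAbs(cv2.resize(im[:,:,::-1],(784,588)),alpha=1.3))
print((-p[1].T@p[2]).round(3),go(.572,-.122,.15))
for n,X in(("pin",(.5427,-.122,.118)),("idx",(.653,-.154,.06)),("thumb",(.605,-.1065,.121)),("ptr",(.635,-.0385,.06))):print(n,(proj(p,X)*1.4).round())
```

```text
{'clock': 1.767, 'position': [0.569, -0.123, 0.199], 'ee_rot': [1.0, 0.019, -0.0, 0.0], 'ft_force': [0.44, 0.104, 0.398], 'joint_pos': [0.464, 0.287, -0.395, 1.605, 0.114, 1.273, -1.483], 'grip_width': -0.003}
[ 0.649 -0.121  0.341] ('turn', array([-0.04, -0.01,  0.07]), 'shift', array([-0.02,  0.17,  1.21]))
pin [389. 362.]
idx [454. 138.]
thumb [360. 242.]
ptr [248. 164.]
```

View pics/w1.png

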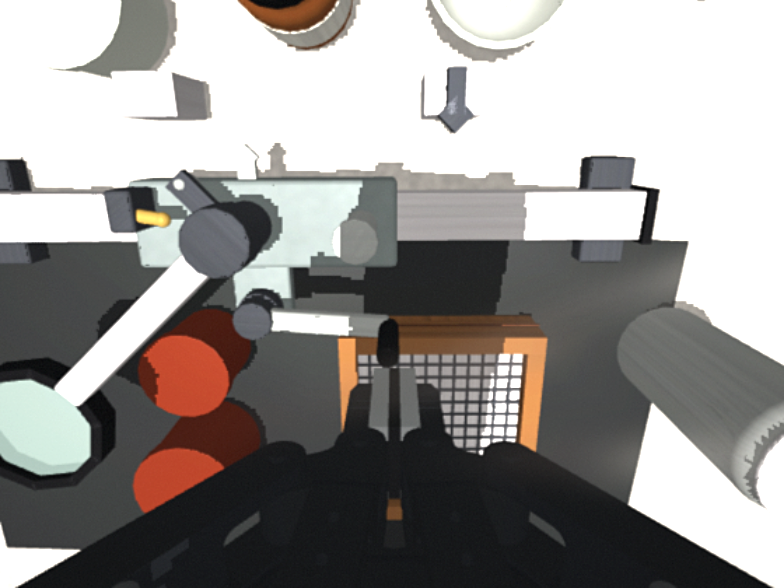

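The wrist view shows the thumb post at (355,242), the index tip at (456,132), the pointer tip at about (252,148) and the clamp pin at (388,340), half hidden by the finger.

Run:
```python
from h import *
w=np.load("w1.npz");W=(w["K"],w["R"],w["t"]);T=P("top")
ft=lambda x,y:(170+x/2.72,170+(y-299)/2.72)
for n,a,b,z in(("idx",(447,363),(456,132),.06),("ptr",(290,384),(252,148),.06),("thumb",(384,416),(355,242),.121),("pivot",(292,506),(253,320),.09)):
    b=np.array(b)/1.4;X=tri([T,W],[ft(*a),b]);Y=ray(W,b,z);print(n,X.round(4),Y.round(4),rail(Y).round(4))
a=ray(W,np.array((130,215))/1.4,.04);
for uv in((60,190),(630,190),(60,242),(570,241)):print(ray(W,np.array(uv)/1.4,.04).round(4))
```

```text
idx [ 0.6567 -0.1567  0.0394] [ 0.6563 -0.1548  0.06  ] [ 0.0512 -0.0948]
ptr [ 0.6417 -0.0373  0.0417] [ 0.6436 -0.0412  0.06  ] [0.0428 0.0191]
thumb [ 0.6048 -0.1047  0.1225] [ 0.6047 -0.1041  0.121 ] [ 0.0016 -0.0422]
pivot [ 0.5469 -0.0416  0.0769] [ 0.5521 -0.0453  0.09  ] [-0.0487  0.0186]
[0.614  0.0839 0.04  ]
[ 0.6271 -0.267   0.04  ]
[0.5813 0.0897 0.04  ]
[ 0.5941 -0.2348  0.04  ]
```

Request:
{"api": "carry_out", "payload": {"commands": [[[0.07,-0.04,0.3,0,0,0.07],[0,0,0.5,0,0,0],[0,0,0.5,0,0,0],[0,0,0.5,0,0,0],[0,0,0.5,0,0,0],[0,0,0.37,0,0,0],[0,0,0,0,0,0]]]}}

```text
clock: 2.4
position: [0.5688, -0.1239, 0.0884]
ee_rot: [1.0, 0.015, -0.003, -0.0]
ft_force: [0.3, -0.4, -0.9]
grip_width: -0.003
grasp_force: 0.0
```

Request:
{"api": "carry_out", "payload": {"commands": [[[-0.1,0,0,0,0,0],[-0.1,0,0,0,0,0],[-0.1,0,0,0,0,0],[-0.1,0,0,0,0,0],[-0.1,-0.01,0,0,0,0],[-0.1,-0.01,0,0,0,0],[-0.1,-0.02,0,0,0,0],[-0.1,-0.02,0,0,0,0],[-0.1,-0.03,0,0,0,0],[-0.1,-0.03,0,0,0,0]]]}}

```text
clock: 3.23
position: [0.5312, -0.1193, 0.0926]
ee_rot: [1.0, 0.015, 0.0, -0.0]
ft_force: [2.2, 0.8, 1.1]
grip_width: 0.001
grasp_force: 1.3
```

Request:
{"api": "carry_out", "payload": {"commands": [[[-0.1,-0.05,0,0,0,0],[-0.1,-0.06,0,0,0,0],[-0.1,-0.07,0,0,0,0],[-0.1,-0.08,0,0,0,0],[-0.1,-0.09,0,0,0,0],[-0.1,-0.11,0,0,0,0],[-0.1,-0.12,0,0,0,0],[-0.08,-0.12,0,0,0,0],[0,0,0,0,0,0]]]}}

```text
clock: 3.98
position: [0.4987, -0.0912, 0.0924]
ee_rot: [1.0, 0.016, -0.0, -0.0]
ft_force: [0.3, 0.5, -0.5]
grip_width: 0.002
grasp_force: 0.0
```

Run:
```python
from h import *
o=get_obs();print(rail(o["position"]).round(4),np.round(o["position"],4))
T=P("top");im=camera("top");cv2.imwrite("pics/t2_raw.png",im[:,:,::-1])
cv2.imwrite("pics/t2.png",cv2.resize(im[170:290,170:420,::-1],None,fx=3,fy=3,interpolation=cv2.INTER_CUBIC))
```

```text
[-0.1038 -0.0253] [ 0.4987 -0.0912  0.0924]
```

View pics/t2.png

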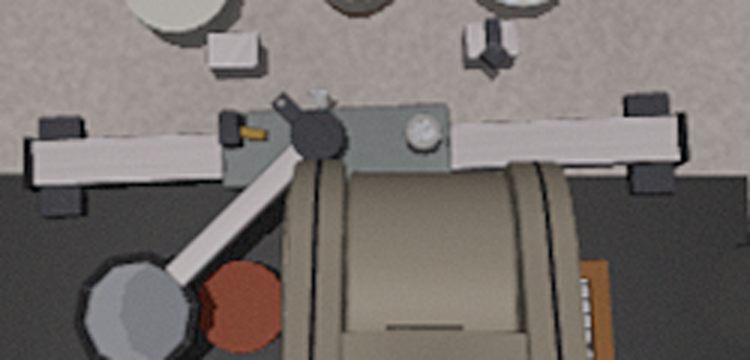

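Request:
{"api": "carry_out", "payload": {"commands": [[[0.2,0,0,0,0,0],[0,0,-0.65,0,0,0],[0,0,-0.65,0,0,0],[0,0,-0.65,0,0,0],[0.5,0.1,0,0,0,0],[0.5,0.1,0,0,0,0],[0.5,0.1,0,0,0,0],[0.5,0.1,0,0,0,0],[0.44,0.05,0,0,0,0],[0,0,0,0,0,0],[0,0,0,0,0,0]]], "hand": 0}}

```text
clock: 4.95
position: [0.6062, -0.1072, 0.1697]
ee_rot: [1.0, 0.015, -0.0, -0.0]
ft_force: [-1.1, 0.2, 0.4]
grip_width: 0.503
grasp_force: 0.0
```

Run:
```python
from h import *
o=get_obs();print(rail(o["position"]).round(4),np.round(o["position"],4),o["grip_width"],go(.605,-.106,.092))
p=P("wrist");np.savez("w2",K=p[0],R=p[1],t=p[2])
im=camera("wrist");cv2.imwrite("pics/w2_raw.png",im[:,:,::-1])
cv2.imwrite("pics/w2.png",cv2.resize(im[:,:,::-1],(784,588)))
```

```text
[ 0.003  -0.0453] [ 0.6062 -0.1072  0.1697] 0.5026083603403053 ('turn', array([-0.01,  0.01, -0.07]), 'shift', array([-0.03, -0.03,  1.94]))
```

View pics/w2.png

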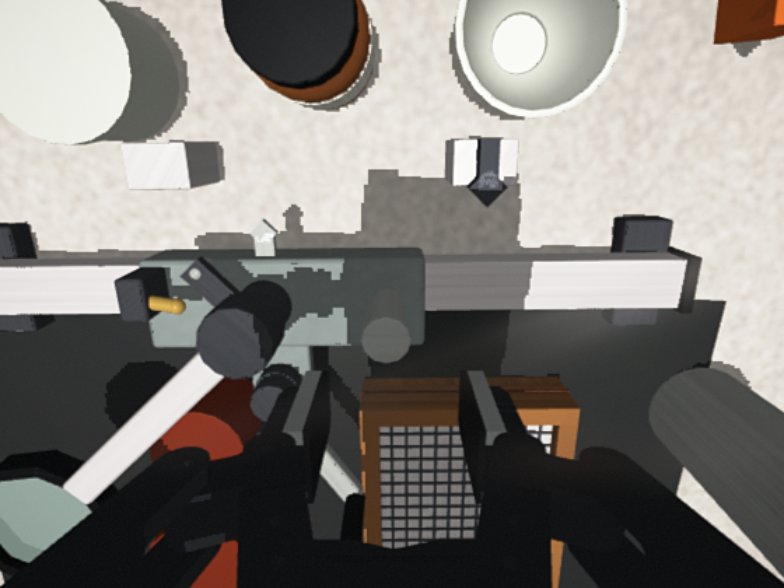

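The wrist view shows the lever swung out from (275,395) to (350,520), and the thumb post top at (386,340) centred between the fingers. The pointer is at (265,222) and the index tip at (487,206).

Request:
{"api": "carry_out", "payload": {"commands": [[[-0.03,-0.03,0.4,0,0,0],[0,0,0.5,0,0,0],[0,0,0.5,0,0,0],[0,0,0.5,0,0,0],[0,0,0,0,0,0]]]}}

```text
clock: 5.42
position: [0.6014, -0.106, 0.0908]
ee_rot: [1.0, 0.015, -0.003, -0.0]
ft_force: [-1.1, -0.2, -1.2]
grip_width: 0.5
grasp_force: 0.0
```

Request:
{"api": "carry_out", "payload": {"commands": [[[0,0,0,0,0,0],[0,0,0,0,0,0],[0,0,0,0,0,0],[0,0,0,0,0,0]]], "hand": 1, "force": 30}}

```text
clock: 5.75
position: [0.6044, -0.1055, 0.0957]
ee_rot: [1.0, 0.016, 0.0, -0.0]
ft_force: [-4.3, 4.1, 1.5]
grip_width: 0.234
grasp_force: 29.5
```

Run:
```python
from h import *
o=get_obs();print(rail(o["position"]).round(4),{k:np.round(o[k],4).tolist() for k in("position","ee_rot","ft_force","grip_width","grasp_force")})
w=np.load("w2.npz");W=(w["K"],w["R"],w["t"]);w=np.load("w1.npz");V=(w["K"],w["R"],w["t"])
for n,a,b in(("idx",(456,132),(487,206)),("ptr",(252,148),(265,222)),("thumb",(355,242),(386,340))):
    a,b=np.array(a)/1.4,np.array(b)/1.4;z=.121 if n=="thumb" else .06
    print(n,tri([V,W],[a,b]).round(4),rail(ray(W,b,z)).round(4))
```

```text
[ 0.0012 -0.0435] {'position': [0.6044, -0.1055, 0.0957], 'ee_rot': [0.9999, 0.0157, 0.0002, -0.0001], 'ft_force': [-4.2541, 4.0867, 1.5172], 'grip_width': 0.2342, 'grasp_force': 29.4927}
idx [ 0.6562 -0.1547  0.0593] [ 0.0511 -0.0943]
ptr [ 0.6432 -0.0377  0.0523] [0.0437 0.022 ]
thumb [ 0.6044 -0.104   0.1196] [ 0.0019 -0.0421]
```

Request:
{"api": "carry_out", "payload": {"commands": [[[0,0.1,0,0,0,0],[0,0.15,0,0,0,0],[0,0.15,0,0,0,0],[0.01,0.15,0,0,0,0],[0,0.15,0,0,0,0],[0,0.15,0,0,0,0],[0,0.15,0,0,0,0],[0,0.15,0,0,0,0],[0.01,0.15,0,0,0,0],[0,0.15,0,0,0,0],[0,0.15,0,0,0,0],[0,0.15,0,0,0,0],[0,0.15,0,0,0,0],[0,0.15,0,0,0,0],[0,0.15,0,0,0,0],[0,0.15,0,0,0,0],[0,0.15,0,0,0,0],[0,0.15,0,0,0,0],[0,0.05,0,0,0,0],[0,0,0,0,0,0]]]}}

```text
clock: 7.42
position: [0.6089, -0.2137, 0.0957]
ee_rot: [1.0, 0.016, 0.001, -0.0]
ft_force: [-2.5, 3.0, 1.9]
grip_width: 0.235
grasp_force: 29.6
```

```bash
cat > look.py <<'E'
import sys
from h import *
n=sys.argv[1]
o=get_obs();print(rail(o["position"]).round(4),{k:np.round(o[k],4).tolist() for k in("clock","position","ee_rot","ft_force","grip_width","grasp_force")})
p=P("wrist");np.savez(n,K=p[0],R=p[1],t=p[2])
im=camera("wrist");cv2.imwrite(f"pics/{n}_raw.png",im[:,:,::-1])
it=camera("top");cv2.imwrite(f"pics/{n}t_raw.png",it[:,:,::-1])
a=proj(p,(.655,-.155,.06)).astype(int);b=proj(P("top"),(.65,-.155,.06)).astype(int);print(a,b)
f=lambda i,c,w,s:cv2.resize(i[max(c[1]-w,0):c[1]+w,max(c[0]-w,0):c[0]+w,::-1],(400,400),interpolation=cv2.INTER_CUBIC)
cv2.imwrite(f"pics/{n}.png",np.hstack([f(im,a,50,8),f(it,b,25,16)]))
E
python3 look.py w3
```

```text
[ 0.0015 -0.1519] {'clock': 7.4167, 'position': [0.6089, -0.2137, 0.0957], 'ee_rot': [0.9999, 0.0155, 0.0005, -0.0002], 'ft_force': [-2.5324, 2.9859, 1.9185], 'grip_width': 0.2352, 'grasp_force': 29.5584}
[171 166] [334 194]
```

View pics/w3.png

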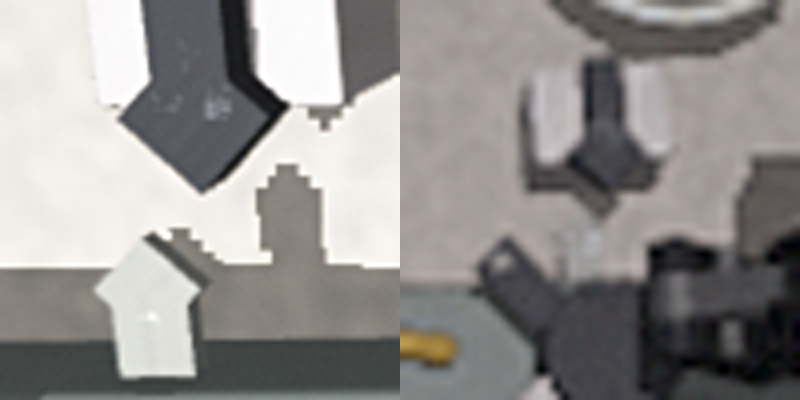

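The left crop (4x, wrist) shows the index tip at (203,190) and the pointer tip at (150,236), so there is a short way left to go toward -y.

Run:
```python
from h import *
w=np.load("w3.npz");W=(w["K"],w["R"],w["t"])
f=lambda x,y:(121+(x+.0)/4,116+y/4)
for YAW_ in(.0373,.0385):
    i=ray(W,f(203,190),.06);q=ray(W,f(150,236),.06);e=np.array([-np.sin(YAW_),np.cos(YAW_)]);print(i.round(4),q.round(4),(i-q)[:2]@e)
# rail direction check: project rail-x direction line through idx tip
for d in(0,-.01,-.02):
    X=world(rail(i)+[d,0]);u=proj(W,(*X,.06));print(((u-[121,116])*4).round(1))
```

```text
[ 0.6564 -0.1552  0.06  ] [ 0.6501 -0.1478  0.06  ] -0.007637392050005774
[ 0.6564 -0.1552  0.06  ] [ 0.6501 -0.1478  0.06  ] -0.007644638186326027
[203. 190.]
[211. 265.]
[218.8 337.5]
```

Move 7.6 mm farther, then look.

Request:
{"api": "carry_out", "payload": {"commands": [[[0,0.06,0,0,0,0],[0,0.06,0,0,0,0],[0,0.06,0,0,0,0],[0,0.01,0,0,0,0],[0,0,0,0,0,0],[0,0,0,0,0,0]]]}}

```text
clock: 8.02
position: [0.6091, -0.2208, 0.0956]
ee_rot: [1.0, 0.016, 0.0, -0.0]
ft_force: [-3.8, 4.4, 4.5]
grip_width: 0.237
grasp_force: 29.8
```

```bash
python3 look.py w4
python3 - <<'E'
import cv2
i=cv2.imread("pics/w4_raw.png");cv2.imwrite("pics/w4b.png",cv2.resize(i[126:206,131:211],(560,560),interpolation=cv2.INTER_CUBIC))
E
```

```text
[ 0.0015 -0.159 ] {'clock': 8.0167, 'position': [0.6091, -0.2208, 0.0956], 'ee_rot': [0.9999, 0.0158, 0.0005, -0.0002], 'ft_force': [-3.7742, 4.3843, 4.503], 'grip_width': 0.2365, 'grasp_force': 29.7525}
[158 166] [334 194]
```

View pics/w4b.png

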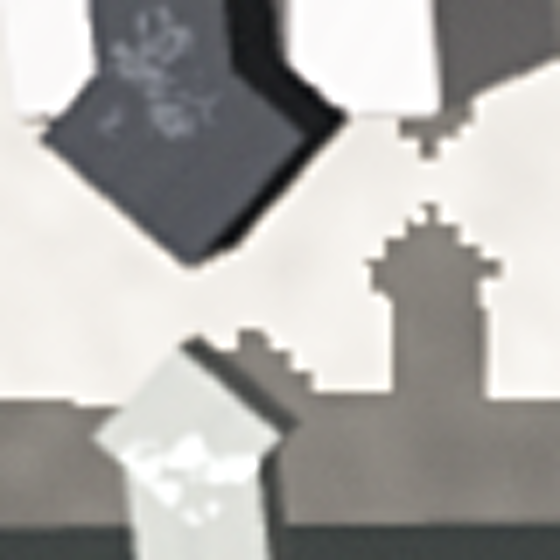

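The crop (7x) shows the index tip at (190,265) and the pointer tip at (187,340), very nearly in line.

Run:
```python
from h import *
w=np.load("w4.npz");W=(w["K"],w["R"],w["t"])
f=lambda x,y:(131+x/7,126+y/7)
i=ray(W,f(190,265),.06);q=ray(W,f(187,340),.06);print(i.round(4),q.round(4),rail(i)-rail(q))
# edge-based axes: wedge axis from stem edges (94,60),(232,60) at z .06
m=ray(W,f(163,60),.06);print(m.round(4),(i-m))
```

```text
[ 0.6563 -0.1551  0.06  ] [ 0.6506 -0.1545  0.06  ] [ 0.00566867 -0.00089634]
[ 0.6712 -0.1544  0.06  ] [-0.01494858 -0.00077211  0.        ]
```

Request:
{"api": "carry_out", "payload": {"commands": [[[0,0.02,0,0,0,0],[0,0.01,0,0,0,0],[0,0,0,0,0,0],[0,0,0,0,0,0],[0,0,0,0,0,0]]]}}

```text
clock: 8.53
position: [0.6092, -0.2216, 0.0956]
ee_rot: [1.0, 0.016, 0.0, -0.0]
ft_force: [-4.3, 6.4, 5.4]
grip_width: 0.237
grasp_force: 29.8
```

Request:
{"api": "carry_out", "payload": {"commands": [[[0,0,0,0,0,0],[0,0,0,0,0,0],[0,0,0,0,0,0],[0,0,0,0,0,0]]], "hand": 0.1}}

```text
clock: 8.87
position: [0.6089, -0.2235, 0.0947]
ee_rot: [1.0, 0.015, 0.0, 0.0]
ft_force: [0.3, -0.1, -0.2]
grip_width: 0.454
grasp_force: 0.0
```

```bash
python3 look.py w5
python3 - <<'E'
import cv2,numpy as np
i=cv2.imread("pics/w5_raw.png");t=cv2.imread("pics/w5t_raw.png")
cv2.imwrite("pics/w5b.png",np.hstack([cv2.resize(i[126:206,121:201],(400,400),interpolation=cv2.INTER_CUBIC),cv2.resize(t[180:280,290:390],(400,400),interpolation=cv2.INTER_CUBIC)]))
E
```

```text
[ 0.0011 -0.1617] {'clock': 8.8667, 'position': [0.6089, -0.2235, 0.0947], 'ee_rot': [0.9999, 0.0151, 0.0003, 0.0004], 'ft_force': [0.3111, -0.081, -0.1699], 'grip_width': 0.4535, 'grasp_force': 0.0}
[151 166] [334 194]
```

View pics/w5b.png

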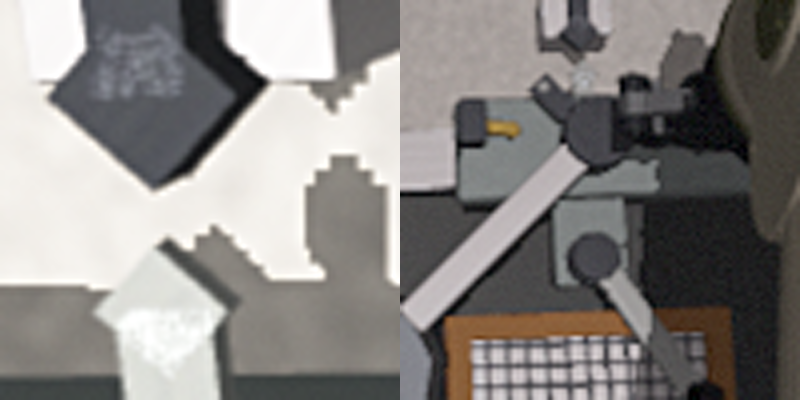

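The left crop (5x) shows the index tip at (155,189) and the pointer tip at (163,238). On the right, the clamp pin is at (707,392) and its pivot at (596,258).

Run:
```python
from h import *
w=np.load("w5.npz");W=(w["K"],w["R"],w["t"]);T=P("top")
f=lambda x,y:(121+x/5,126+y/5)
i=ray(W,f(155,189),.06);q=ray(W,f(163,238),.06);print(i.round(4),q.round(4),rail(i)-rail(q))
g=lambda x,y:(290+(x-400)/4,180+y/4)
for n,a,z in(("pin",(707,392),.118),("piv",(596,258),.08),("hub",(596,135),.124)):X=ray(T,g(*a),z);print(n,X.round(4),rail(X).round(4))
```

```text
[ 0.6562 -0.1551  0.06  ] [ 0.651  -0.1555  0.06  ] [0.00515928 0.00019316]
pin [ 0.4876 -0.2045  0.118 ] [-0.1193 -0.138 ]
piv [ 0.5501 -0.1597  0.08  ] [-0.0552 -0.0957]
hub [ 0.6032 -0.1559  0.124 ] [-0.0019 -0.0938]
```

Request:
{"api": "carry_out", "payload": {"commands": [[[0,0,-0.3,0,0,0],[0,0,-0.5,0,0,0],[0,0,-0.6,0,0,0],[0,0,-0.6,0,0,0],[-0.47,-0.08,0,0,0,-0.08],[-0.47,-0.08,0,0,0,0],[-0.47,-0.08,0,0,0,0],[-0.47,-0.08,0,0,0,0],[-0.47,-0.08,0,0,0,0],[-0.47,-0.08,0,0,0,0],[-0.47,-0.08,0,0,0,0],[-0.47,-0.08,0,0,0,0],[0,0,0,0,0,0]]]}}

```text
clock: 10.05
position: [0.4551, -0.2032, 0.1755]
ee_rot: [1.0, 0.019, -0.0, 0.001]
ft_force: [0.7, -0.5, 0.2]
grip_width: 0.449
grasp_force: 0.0
```

Request:
{"api": "carry_out", "payload": {"commands": [[[0,0,0.5,0,0,0],[0,0,0.5,0,0,0],[0,0,0.5,0,0,0],[0,0,0.5,0,0,0],[0,0,0,0,0,0],[0,0,0,0,0,0]]], "hand": 1}}

```text
clock: 10.55
position: [0.4576, -0.2028, 0.0948]
ee_rot: [1.0, 0.02, -0.0, -0.0]
ft_force: [-0.0, -0.6, -0.4]
grip_width: -0.003
grasp_force: 0.0
```

Run:
```python
from h import *
o=get_obs();print(rail(o["position"]).round(4),o["grip_width"],go(*world((-.148,-.138)),.092))
```

```text
[-0.1493 -0.1352] -0.0026649810766577442 ('turn', array([-0.01,  0.01,  0.01]), 'shift', array([0.03, 0.07, 0.07]))
```

Request:
{"api": "carry_out", "payload": {"commands": [[[0.1,0.05,0,0,0,0],[0.1,0,0,0,0,0],[0.1,0,0,0,0,0],[0.1,0.12,0,0,0,0],[0.1,0.1,0,0,0,0],[0.1,0.09,0,0,0,0],[0.1,0.08,0,0,0,0],[0.1,0.07,0,0,0,0],[0.1,0.06,0,0,0,0],[0.1,0.05,0,0,0,0],[0.1,0.05,0,0,0,0],[0.1,0.04,0,0,0,0],[0.1,0.03,0,0,0,0]]]}}

```text
clock: 11.63
position: [0.5104, -0.232, 0.095]
ee_rot: [1.0, 0.019, -0.0, 0.001]
ft_force: [-4.4, -3.7, 1.8]
grip_width: -0.004
grasp_force: 2.3
```

Request:
{"api": "carry_out", "payload": {"commands": [[[0.1,0.03,0,0,0,0],[0.1,0.02,0,0,0,0],[0.1,0.02,0,0,0,0],[0.1,0.01,0,0,0,0],[0.05,0.01,0,0,0,0],[0.05,0,0,0,0,0]]]}}

```text
clock: 12.13
position: [0.531, -0.2333, 0.0946]
ee_rot: [1.0, 0.02, -0.0, 0.0]
ft_force: [-3.5, -1.6, 1.5]
grip_width: 0.002
grasp_force: 1.7
```

Run:
```python
from h import *
o=get_obs();print(rail(o["position"]).round(4),o["ft_force"])
```

```text
[-0.077  -0.1685] [-3.4884025  -1.64122408  1.53782069]
```

Request:
{"api": "carry_out", "payload": {"commands": [[[0.05,0,0,0,0,0],[0.05,0,0,0,0,0],[0.03,0,0,0,0,0],[0,0,0,0,0,0],[0,0,0,0,0,0]]]}}

```text
clock: 12.55
position: [0.5363, -0.2326, 0.0945]
ee_rot: [1.0, 0.02, 0.0, -0.0]
ft_force: [-1.5, -0.4, 0.1]
grip_width: 0.002
grasp_force: 0.5
```

Request:
{"api": "carry_out", "payload": {"commands": [[[0.03,0,0,0,0,0],[0.03,0,0,0,0,0],[0,0,0,0,0,0],[0,0,0,0,0,0]]]}}

```text
clock: 12.88
position: [0.5383, -0.2329, 0.0945]
ee_rot: [1.0, 0.02, -0.0, -0.0]
ft_force: [-3.2, -0.3, -0.5]
grip_width: 0.005
grasp_force: 1.5
```

Request:
{"api": "carry_out", "payload": {"commands": [[[0.05,0,0,0,0,0],[0.03,0,0,0,0,0],[0,0,0,0,0,0],[0,0,0,0,0,0]]]}}

```text
clock: 13.22
position: [0.5409, -0.233, 0.0944]
ee_rot: [1.0, 0.019, -0.001, -0.0]
ft_force: [-6.6, 0.1, 3.7]
grip_width: -0.001
grasp_force: 3.6
```

Request:
{"api": "carry_out", "payload": {"commands": [[[0.04,0,0,0,0,0],[0.03,0,0,0,0,0],[0,0,0,0,0,0],[0,0,0,0,0,0]]]}}

```text
clock: 13.55
position: [0.5414, -0.2331, 0.0942]
ee_rot: [1.0, 0.019, -0.003, -0.0]
ft_force: [-17.8, 0.8, 10.6]
grip_width: -0.005
grasp_force: 9.1
```

Request:
{"api": "carry_out", "payload": {"commands": [[[-0.2,0,0,0,0,0],[-0.3,0,0,0,0,0],[0,0,-0.5,0,0,0],[0,0,-0.5,0,0,0],[0,0,-0.5,0,0,0],[0,0,-0.5,0,0,0.5],[0,0,0,0,0,0.8],[0,0,0,0,0,0.8],[0,0,0,0,0,0.8],[0,0,0,0,0,0.6],[0,0,0,0,0,0]]]}}

```text
clock: 14.47
position: [0.5251, -0.2332, 0.1749]
ee_rot: [0.986, -0.164, 0.001, -0.0]
ft_force: [0.1, -0.5, 1.2]
grip_width: 0.002
grasp_force: 0.0
```

Run:
```python
from h import *
o=get_obs();A=-.33
G=np.array([[np.cos(A),np.sin(A)],[np.sin(A),-np.cos(A)]])
print(np.round(o["ee_rot"],3))
h=np.array([0,-.0945]);prev=None
def c(f,e=0):
    u=np.array([-np.sin(f),np.cos(f)]);n=np.array([-np.cos(f),-np.sin(f)]);k=1.2-f
    d=.008+.0145*np.cos(k)+.011*abs(np.sin(k))+e
    return h+.09*u-d*n
p=np.array(o["position"][:2])
for f,e in[(.72,.012),(.72,0)]+[(x,0) for x in np.arange(.8,1.6,.1)]+[(1.57,0)]:
    w=world(c(f,e));print(round(f,2),c(f,e).round(3),w.round(4),(G.T@(w-p)/.04).round(2));p=w
# check pointer from top + jaws
cv2.imwrite("pics/t6_raw.png",camera("top")[:,:,::-1])
```

```text
[ 0.986 -0.164  0.001 -0.   ]
0.72 [-0.031 -0.002] [ 0.5708 -0.065 ] [-0.28 -4.35]
0.72 [-0.04 -0.01] [ 0.5621 -0.0733] [-0.14  0.27]
0.8 [-0.047 -0.013] [ 0.5554 -0.0772] [-0.13  0.15]
0.9 [-0.055 -0.019] [ 0.5474 -0.083 ] [-0.14  0.2 ]
1.0 [-0.063 -0.025] [ 0.54   -0.0897] [-0.12  0.22]
1.1 [-0.07  -0.033] [ 0.5333 -0.0974] [-0.1   0.23]
1.2 [-0.076 -0.041] [ 0.5274 -0.1058] [-0.07  0.25]
1.3 [-0.08  -0.048] [ 0.523  -0.1128] [-0.05  0.2 ]
1.4 [-0.085 -0.055] [ 0.5191 -0.1204] [-0.03  0.21]
1.5 [-0.088 -0.063] [ 0.516  -0.1284] [-0.01  0.22]
1.57 [-0.09  -0.069] [ 0.5142 -0.1343] [0.01 0.15]
```

Request:
{"api": "carry_out", "payload": {"commands": [[[-0.03,-0.48,0,0,0,0],[-0.03,-0.48,0,0,0,0],[-0.03,-0.48,0,0,0,0],[-0.03,-0.48,0,0,0,0],[-0.03,-0.48,0,0,0,0],[-0.03,-0.48,0,0,0,0],[-0.03,-0.48,0,0,0,0],[-0.03,-0.48,0,0,0,0],[-0.03,-0.48,0,0,0,0],[0,0,0,0,0,0]]]}}

```text
clock: 15.35
position: [0.5708, -0.0613, 0.1748]
ee_rot: [0.987, -0.159, 0.001, -0.001]
ft_force: [-0.1, 0.9, -0.2]
grip_width: -0.001
grasp_force: 0.0
```

Run:
```python
from h import *
o=get_obs();print(o["position"],go(.5708,-.065,.098,-.33))
p=P("wrist");im=camera("wrist");cv2.imwrite("pics/w7.png",cv2.resize(im[:,:,::-1],(784,588)));np.savez("w7",K=p[0],R=p[1],t=p[2])
print((proj(p,(.5708,-.065,.098))*1.4).round())
```

```text
[ 0.57080341 -0.0613419   0.17483958] ('turn', array([-0.03, -0.01,  0.1 ]), 'shift', array([0.03, 0.09, 1.92]))
[401. 313.]
```

View pics/w7.png

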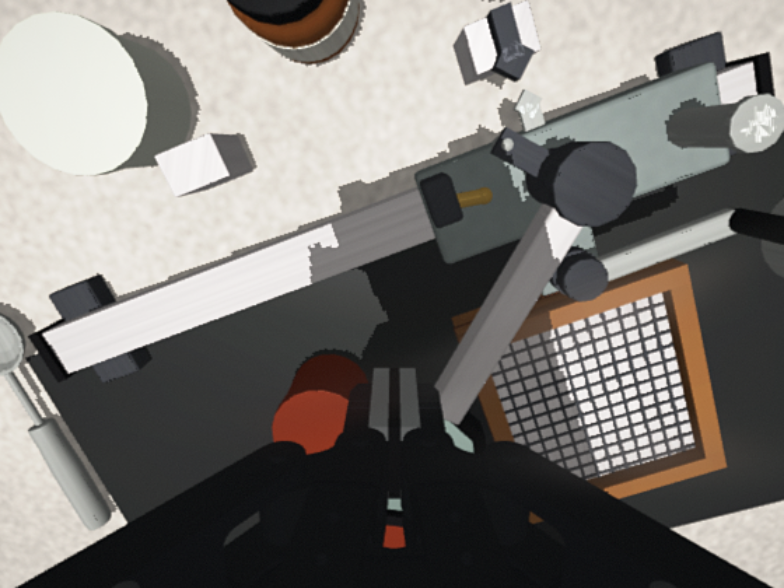

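The wrist view shows the lever folded back along the carriage, ending at (730,220). The pointer at (530,92) sits at the index tip (517,82), and the fingers are to the left of the magnifier bar at (500,310) with room to descend.

Request:
{"api": "carry_out", "payload": {"commands": [[[0,0.05,0.5,0,0,0.1],[0,0.04,0.5,0,0,0],[0,0,0.5,0,0,0],[0,0,0.42,0,0,0],[0,0,0,0,0,0]]]}}

```text
clock: 15.82
position: [0.5664, -0.0708, 0.0944]
ee_rot: [0.986, -0.168, -0.002, 0.0]
ft_force: [-1.2, -0.1, -0.5]
grip_width: 0.002
grasp_force: 0.0
```

Request:
{"api": "carry_out", "payload": {"commands": [[[-0.07,0.14,0,0,0,0],[-0.07,0.13,0,0,0,0],[-0.07,0.08,0,0,0,0],[-0.06,0.08,0,0,0,0],[-0.07,0.1,0,0,0,0],[-0.07,0.1,0,0,0,0],[-0.06,0.11,0,0,0,0],[-0.06,0.11,0,0,0,0],[-0.05,0.12,0,0,0,0],[-0.05,0.12,0,0,0,0],[0,0,0,0,0,0]]]}}

```text
clock: 16.73
position: [0.5294, -0.1039, 0.0976]
ee_rot: [0.986, -0.169, -0.0, 0.0]
ft_force: [-0.9, -0.3, -0.1]
grip_width: 0.001
grasp_force: 0.0
```

Request:
{"api": "carry_out", "payload": {"commands": [[[-0.04,0.12,0,0,0,0],[-0.03,0.12,0,0,0,0],[-0.03,0.1,0,0,0,0],[-0.02,0.1,0,0,0,0],[0,0,0,0,0,0]]]}}

```text
clock: 17.15
position: [0.5207, -0.1166, 0.0979]
ee_rot: [0.986, -0.167, 0.001, -0.001]
ft_force: [0.4, 1.6, -0.0]
grip_width: 0.004
grasp_force: 0.9
```

Now over the catch.

Request:
{"api": "carry_out", "payload": {"commands": [[[-0.02,0.1,0,0,0,0],[-0.01,0.1,0,0,0,0],[-0.01,0.1,0,0,0,0],[0,0.1,0,0,0,0],[0,0,0,0,0,0]]]}}

```text
clock: 17.57
position: [0.5123, -0.1337, 0.0975]
ee_rot: [0.986, -0.169, -0.0, 0.0]
ft_force: [0.4, -1.0, -0.7]
grip_width: -0.0
grasp_force: 0.0
```

Request:
{"api": "carry_out", "payload": {"commands": [[[0,0.08,0,0,0,0],[0,0.07,0,0,0,0],[0,0,0,0,0,0],[0,0,0,0,0,0]]]}}

```text
clock: 17.9
position: [0.5111, -0.1376, 0.0976]
ee_rot: [0.986, -0.168, -0.0, -0.0]
ft_force: [1.0, 2.1, -0.1]
grip_width: -0.002
grasp_force: 1.2
```

Request:
{"api": "carry_out", "payload": {"commands": [[[0,0.06,0,0,0,0],[0,0.05,0,0,0,0],[0,0,0,0,0,0],[0,0,0,0,0,0]]]}}

```text
clock: 18.23
position: [0.5108, -0.1384, 0.0977]
ee_rot: [0.986, -0.166, 0.001, -0.002]
ft_force: [4.7, 13.5, -1.9]
grip_width: -0.003
grasp_force: 6.4
```

Request:
{"api": "carry_out", "payload": {"commands": [[[0,0.06,0,0,0,0],[0,0.02,0,0,0,0],[0,0,0,0,0,0],[0,0,0,0,0,0]]]}}

```text
clock: 18.57
position: [0.5107, -0.1388, 0.0978]
ee_rot: [0.986, -0.165, 0.001, -0.003]
ft_force: [8.0, 21.2, -3.1]
grip_width: -0.004
grasp_force: 10.3
```

Request:
{"api": "carry_out", "payload": {"commands": [[[0,-0.2,0,0,0,0],[0,-0.3,0,0,0,0],[0,-0.2,-0.4,0,0,0],[0,0,-0.6,0,0,0],[0,0,-0.7,0,0,0],[0,0,-0.7,0,0,0],[0.2,-0.3,0,0,0,-0.9],[0.2,-0.3,0,0,0,-0.9],[0.2,-0.3,0,0,0,-0.9],[0.2,0,0,0,0,-0.8],[0,0,0,0,0,0],[0,0,0,0,0,0]]]}}

```text
clock: 19.57
position: [0.5575, -0.0904, 0.1934]
ee_rot: [1.0, 0.013, -0.0, 0.0]
ft_force: [-0.5, -0.1, 0.1]
grip_width: -0.003
grasp_force: 0.0
```

Run:
```python
from h import *
o=get_obs();print(np.round(o["position"],4),np.round(o["ft_force"],1))
W=P("wrist");im=camera("wrist");T=P("top");it=camera("top");cv2.imwrite("pics/t8_raw.png",it[:,:,::-1]);cv2.imwrite("pics/w8_raw.png",im[:,:,::-1]);np.savez("w8",K=W[0],R=W[1],t=W[2])
s=im.astype(int);print([proj(W,X).round(0) for X in((.6562,-.1551,.06),(.6505,-.155,.06),(.6052,-.156,.124))])
# rectify plane z=.06 around index/pointer: columns rail y (1 px = .5 mm), rows rail x
xs=np.arange(.075,.02,-.001);ys=np.arange(-.07,-.12,-.001)
def rect(p,img,xs,ys,z):
    m=np.array([[proj(p,(*world((x,y)),z)) for y in ys] for x in xs],np.float32)
    return cv2.remap(cv2.cvtColor(img,cv2.COLOR_RGB2GRAY),m,None,cv2.INTER_LINEAR)
g=rect(W,im,xs,ys,.06)
for x,r in zip(xs,g):print(f"{x:.3f}",' '.join(f"{v//10:2d}" for v in r))
```

```text
[ 0.5575 -0.0904  0.1934] [-0.5 -0.1  0.1]
[array([370.,  78.]), array([369.,  86.]), array([389., 159.])]
0.075  9 10 10 10 10 11 23 25 25 24 25 25 25 25 25 25 24  9  2  4  8  8  8  8  8  8  8  8  8 17 25 24 24 24 24 24 24 24 22 23 23 23 23 23 23 23 23 23 23 23
0.074  9 10 10 10 10 15 24 25 24 25 25 25 25 25 25 25 25  8  2  4  8  8  8  8  8  8  8  8  8 16 25 24 24 24 24 24 24 24 22 23 23 23 23 23 23 23 23 23 23 23
0.073  9 10 10 10 10 15 25 25 25 25 25 25 25 25 25 25 25  9  2  4  8  8  8  8  8  8  8  8  8 15 25 24 24 24 24 24 24 23 21 22 23 23 23 23 23 23 23 23 23 23
0.072 10 10 10 10 10 15 25 25 25 25 25 25 25 25 25 25 25 13  2  4  8  8  8  8  8  9  8  8  8 16 25 24 24 24 24 24 24 24 23 23 23 23 23 23 23 23 23 23 23 23
0.071 10 10 10 10 10 14 25 25 25 25 25 25 25 25 25 25 25 14  2  4  9  9  8  8  8  8  8  8  8 15 24 24 24 24 24 24 24 24 23 23 23 23 23 23 23 23 23 23 23 23
0.070 10 10 10 10 10 14 25 25 25 25 25 25 25 25 25 25 25 14  2  4  9  8  8  8  8  8  8  8  8 15 24 24 24 24 24 24 24 23 23 23 23 23 23 23 23 23 23 23 23 23
0.069 10 10 10 10 10 14 25 25 25 25 25 25 25 25 25 25 25 
[... 6886 characters left out ...]
5 15 15 15 15 15 15 15 15 15 15 15 15 15 15 15 15 15 15 15 15 15 15 15 15 15
0.024 18 18 18 18 18 18 18 18 18 18 18 18 18 18 18 18 18 18 18 17 17 17 16 13 15 14 15 15 14 16 16 17 17 17 17 17 17 17 17 17 17 17 17 17 17 17 17 17 17 17
0.023 19 19 19 19 19 19 19 19 19 19 19 19 19 19 19 19 19 19 19 19 18 18 18 17 18 17 17 17 17 18 17 18 18 18 18 18 18 18 18 18 18 18 18 18 18 18 18 18 18 17
0.022 19 19 19 19 19 19 19 19 19 19 19 19 19 19 19 19 19 19 18 18 18 18 18 19 18 18 19 18 18 18 18 18 18 18 18 18 18 18 18 18 18 18 18 18 18 18 18 18 18 18
0.021 19 19 19 19 19 19 19 19 19 19 19 19 19 19 19 19 19 19 18 18 18 18 18 18 18 18 18 19 19 19 18 18 18 18 18 18 18 18 18 18 18 18 18 18 18 18 18 18 18 18
```

Run:
```python
from h import *
def rect(p,img,xs,ys,z):
    m=np.array([[proj(p,(*world((x,y)),z)) for y in ys] for x in xs],np.float32)
    return cv2.remap(img,m,None,cv2.INTER_LINEAR)
ys=np.arange(-.08,-.112,-.00025)
for n in("w5","w8"):
    w=np.load(n+".npz");W=(w["K"],w["R"],w["t"]);im=cv2.cvtColor(cv2.imread(f"pics/{n}_raw.png"),cv2.COLOR_BGR2GRAY)
    for nm,a in(("idx stem",(.067,.075)),("idx barb",(.0585,.0615)),("ptr barb",(.038,.0405)),("ptr stem",(.0275,.0295))):
        g=cv2.GaussianBlur(rect(W,im,np.arange(*a,.0005),ys,.06).astype(np.float32).mean(0)[None],(5,1),1)[0]
        d=np.gradient(g);k=[i for i in range(2,len(d)-2) if abs(d[i])>4 and abs(d[i])==abs(d[i-2:i+3]).max()]
        print(n,nm,[(round(ys[i]*1e3,2),round(float(d[i]),1)) for i in k])
# arm: bright bar / hub / lens in top view
T=P("top");it=cv2.imread("pics/t8_raw.png")
xs=np.arange(-.03,-.2,-.005);ys=np.arange(-.05,-.145,-.003)
g=cv2.cvtColor(rect(T,it,xs,ys,.117),cv2.COLOR_BGR2GRAY)
for x,r in zip(xs,g):print(f"{x:.3f}",' '.join(f"{v//10:2d}" for v in r))
g=cv2.cvtColor(rect(P("wrist"),cv2.imread("pics/w8_raw.png"),xs,ys,.117),cv2.COLOR_BGR2GRAY)
for x,r in list(zip(xs,g))[:16]:print(f"{x:.3f}",' '.join(f"{v//10:2d}" for v in r))
```

```text
w5 idx stem [(np.float64(-89.75), -42.5), (np.float64(-99.75), -14.7), (np.float64(-104.0), 33.1)]
w5 idx barb [(np.float64(-85.5), -15.3), (np.float64(-103.0), -5.6), (np.float64(-105.25), 16.7), (np.float64(-106.25), 17.0)]
w5 ptr barb [(np.float64(-87.5), 9.8), (np.float64(-100.5), -15.1), (np.float64(-102.0), 7.6)]
w5 ptr stem [(np.float64(-88.75), 31.5), (np.float64(-99.0), -34.5)]
w8 idx stem [(np.float64(-87.0), -38.4), (np.float64(-89.25), 11.2), (np.float64(-99.0), 29.1), (np.float64(-107.25), -4.6)]
w8 idx barb [(np.float64(-83.25), -18.5), (np.float64(-85.5), 6.9), (np.float64(-103.5), 18.2)]
w8 ptr barb [(np.float64(-80.75), -22.4), (np.float64(-83.0), -4.9), (np.float64(-88.75), 15.7)]
w8 ptr stem [(np.float64(-88.75), -5.0), (np.float64(-90.5), 22.0), (np.float64(-101.0), -15.6)]
-0.030 12 12 12 12 12 12 12 12 12 12 12 12 12 12 12 12 12 12 12 12 12 12 12 12 12 12 12  8 11 12 12 12
-0.035 12 12 12 12 12 12 12 12 12 12 12 12 12 12 12 12 12 12 12 12 12 12 12 12 12 12 12  8 11 12 12 12
-0.040 12 12 12 12 12 12 12 12 12 12 12 12 12 12 12 12 12 12 12 12 12 12 12 12 12 12 11  
[... 4154 characters left out ...]
3 12  6 13 10 13 13  8 10 12 13 13 13 21 10 24 22 24 24  5 14 13 14  5  5  6  5  5
-0.080  5  4  5  5  5  5  5  5  5  5  5  6 10 13 13 13 13 19  7  7  7  9  9  4 14 13 14  5  5  5  5  5
-0.085 12  6 13 12 12 12  6 13 10 13 13  8 10 13 13 13 13 20  9 24 14 25 24  4 14 13 14  5  5  5  5  5
-0.090  8  4 13 13 12 12  5 13 11 13 13  7  9 13 13 13 13 23  3 25 22 25 24  4 14 14 14  5  5  5  5  5
-0.095  2  4  6  6  6  5  4  6  5  6  6  5 10 13 13 13 13 25  3 16 12 15 13  4 14 13 14  5  5  5  5  5
-0.100  2  5 12 12 13 12  5 13  9 13 12  6 10 13 13 13 13 25  5 16 21 24 23  4 14 13 14  5  5  5  5  5
-0.105  2  4 13 13 12 13  5 13 10 13 13  8  9 13 13 13 13 25  3 20 19 25 24  4 13 14 14  5  5  5  5  5
```

```bash
python3 -c "
from workcell import hand_in;print(hand_in())"
```

```text
the job is handed in; nothing more can be done
None
```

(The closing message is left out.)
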